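Stack two tube racks with a separator sheet between

TASK

Lift the grey separator sheet out of its stand, lay it flat on the blue bench pad and let it go, then take it up again flat and set it on top of the tube rack in the aluminium carrier, edges in line. Then gently set the other four-row tube rack down on the sheet, upright, lengthwise between the carrier's posts and in line with the rack below, without dropping it or pressing hard. Keep that rack upright all the way, and leave the small two-row rack, the glass jar and the reagent bottle where they are.

Things in the scene. Friction and masses are not known exactly. Their poses are not given: they have to be found in the camera images.
- sheet: stiff grey plastic separator sheet, 120 x 64 x 8 mm, about 70 g, starting on its long edge in the middle slot of the stand. Origin at its centre; x along the 120 mm length, y across the 8 mm thickness, z along the 64 mm width (up at the start; when the sheet lies flat its y is vertical, either way up).
- stand: fixed black plastic slotted stand, base 110 x 100 x 6 mm, four upright walls 6 mm thick reaching 34 mm above the bench along x; the sheet stands on the base (6 mm up) in the middle slot, 11 mm wide, on the origin's x axis, so that it reaches from 6 to 70 mm above the bench and can be pinched by its bare top 36 mm. Origin at the centre of the underside, x along the slots.
- pad: fixed flat blue bench pad, 150 (x) x 210 (y) x 3 mm, near the robot; its top is 3 mm above the bench. Origin at the centre of the underside, z up. Nothing stands on it. A sheet held by its top edge, leant 30 to 45 degrees with its lower edge on the pad and released, flops flat. The sheet need not be centred: its centre must be over the pad.
- carrier: fixed aluminium carrier, base plate 160 x 84 x 6 mm with two posts at each end, 130 mm apart between their inner faces (5 mm to spare at each end of a rack), 58 mm tall, topped by lead-ins flaring outwards, to 72 mm above the bench; the long sides are open but for lips 6 mm above the plate. Origin at the centre of the underside, x along the length (from post pair to post pair), z up.
- rack_low: blue plastic tube rack full of tubes with white caps in 4 rows of 8, 120 (x) x 64 (y) x 30 mm, 0.25 kg, loose, lying in the carrier on its 6 mm plate, flat cap tops 36 mm above the bench. Origin at the centre of the underside, x along the length, z up. It stays there, within 8 mm of the carrier's centre.
- rack_top: the other four-row rack, identical (120 x 64 x 30 mm, about 0.25 kg), standing alone on the bench at one side of the robot (the sheet's stand is at the other side; which side varies). Origin at the centre of the underside, x along the length, z up. It may be placed either end round. With the sheet in place its underside ends 44 mm above the bench.
- rack_small: small two-row rack, 120 x 34 x 30 mm, blue with white caps: not part of the job. Origin at the centre of the underside, x along the length.
- jar: glass jar with a metal lid, 76 mm across, 132 mm tall: leave. Origin at the centre of the underside.
- reagent: reagent bottle with a blue cap, 68 mm across, 150 mm tall: leave. Origin at the centre of the underside.
There are look-alikes about, which are no part of the job. What is shaped like the rack_top but pink is not meant.

How it is judged (in metres and radians):
On the way, in this order (a step that is already met when the one before it is completed fails the run):
1. the sheet lies flat on the bench pad, let go (x of sheet in the frame of pad between -0.075 and 0.075 m and y of sheet in the frame of pad between -0.105 and 0.105 m and angle between the y axis of sheet and the z axis of pad, either way round below 0.08 rad and height (world z) of sheet below 0.011 m and contact force between the fingers and sheet below 0.05 N), for 0.2 s.
2. the sheet lies flat on the rack in the carrier, edges in line within 8 mm, let go (x of sheet in the frame of rack_low between -0.008 and 0.008 m and y of sheet in the frame of rack_low between -0.008 and 0.008 m and z of sheet in the frame of rack_low between 0.031 and 0.037 m and angle between the y axis of sheet and the z axis of rack_low, either way round below 0.06 rad and angle between the x axis of sheet and the x axis of rack_low, either way round below 0.12 rad and x of rack_low in the frame of carrier between -0.008 and 0.008 m and y of rack_low in the frame of carrier between -0.008 and 0.008 m and height (world z) of rack_low between 0.003 and 0.009 m and contact force between the fingers and sheet below 0.05 N), for 0.2 s.
At the end, for the whole second after the job is handed in: The lower rack is still in the carrier (within 8 mm of its centre, flat), the sheet lies flat on it (within 8 mm and 0.12 rad of in line), the four-row rack stands upright on the sheet (underside 38 +-3 mm above the lower rack's, within 8 mm and 0.12 rad of in line), all at rest (x of rack_low in the frame of carrier between -0.008 and 0.008 m and y of rack_low in the frame of carrier between -0.008 and 0.008 m and height (world z) of rack_low between 0.003 and 0.009 m and x of sheet in the frame of rack_low between -0.008 and 0.008 m and y of sheet in the frame of rack_low between -0.008 and 0.008 m and z of sheet in the frame of rack_low between 0.031 and 0.037 m and angle between the y axis of sheet and the z axis of rack_low, either way round below 0.06 rad and angle between the x axis of each of sheet, rack_top and the x axis of rack_low, either way round below 0.12 rad and x of rack_top in the frame of rack_low between -0.008 and 0.008 m and y of rack_top in the frame of rack_low between -0.008 and 0.008 m and z of rack_top in the frame of rack_low between 0.035 and 0.041 m and angle between rack_top's own z axis and vertical below 0.06 rad and linear speed of each of sheet, rack_low, rack_top below 0.02 m/s); the robot touches nothing.
It fails at once if a bystander (small two-row rack, jar or reagent bottle) is shifted by more than 30 mm (distance of any of rack_small, jar, reagent from where it was at the start of the episode above 0.03 m).
It fails at once if the upper rack is tipped by more than 0.5 rad (angle between rack_top's own z axis and vertical above 0.5 rad).
It fails at once if the upper rack is dropped or pressed onto the sheet with more than 80 N (contact force between rack_top and sheet above 80 N).
It also fails if it takes over 72 s, if anything falls off the work surface, if the arm or the gripper's body presses on something with over 40 N, if the wrist force passes 120 N, or if a joint passes its speed limit or range.

ROBOT

A 6-joint arm with a two-finger parallel gripper is mounted at the origin on the work surface. World frame = base frame: x ahead of the robot, y to its left, z up, the work surface at z = 0. Lengths are in mm, angles in rad, forces in N, time in s.
With the tool pointing down it reaches from about 325 to 875 mm from the base axis. Payload 4.4 kg.
Tool frame: the origin (TCP) lies at the very end of the fingers, on their centre line; the grasp point (between the pads) lies 19 mm behind it (manip.grip_depth is the z of the grasp point in the tool frame, in mm); z points along the fingers, y is the line along which they close (so a half turn about z gives the same grasp; the last joint's range is limited). The gripper opens to 85 mm and grips with 20 to 120 N. Pads are 22 mm wide; open, the fingers measure 114 mm over their backs; the gripper's body (76 mm by 85 mm) begins 54 mm behind the grasp point. The pads swing forward as they close: fully open they stand 13 mm farther back than shut.
Start: joints at [1.129, 0.207, 1.542, -0, 1.393, -0.15], TCP at [164.873, 550.858, 231.282] pointing down, gripper open.
Joint ranges: [-2.73, 2.73], [-0.86, 2.22], [0.23, 2.46], [-1.11, 4.25], [0.08, 2.63], [-2.82, 2.82]. Speed limits (rad/s): [2.79, 2.79, 3.14, 3.14, 3.14, 3.14].

INTERFACE

Orientations are given as a rotation vector (axis times angle).
In Python, from workcell import status, vision, job, manip gives the robot as it stands.
- The arm moves only by the shell command python3 -m crank 'ROWS' [OPENING]. ROWS is JSON, one flat list of numbers, 6 for each row, row after row: the shift along the tool's x, y, z normalised to -1 to 1, where 1 is 0.1 m, then the turn, a rotation vector about the tool's x, y, z normalised to -1 to 1, where 1 is 180 degrees. In form: [dx, dy, dz, wx, wy, wz, dx, dy, dz, wx, wy, wz, ...]. A call has 1 to 12 rows; each row is the pose to reach, as a shift and turn from the pose commanded when the call began, along the tool's axes at that moment, turning the shorter way round; what a row does not reach only later rows make up. A row lasts 1/10 s, in which the tool goes at most 50 mm and 8.59 degrees, less where a joint would pass 70% of its speed; a pose out of reach is approached as far as the arm can. A call with a number of a shift or a turn outside -1 to 1 is refused whole. A call with a gripper value outside its range is refused whole. OPENING is the opening, from -1 (shut) to 1 (fully open), set as the call begins (- or left out, the last holds). The fingers move at their own pace and stop on an object; the grip force is fixed at half the most. Time passes only in rows, so rows that repeat a pose let the fingers close. It gives the time, the measured TCP pose, the force, the opening and the grip force at its end, in the units of the state.
- status.get_obs(): the state, without advancing time (a new reading comes with each control period).
- vision.snapshot(name): name is "scene" or "top"; returns a dict with "color" (384x512x3 uint8, blue, green, red), "depth" (384x512 float32, mm along the optical axis (not along the pixel's ray), 0 where there is no reading), "camera_matrix" (3x3 intrinsics, pixels), "cam_to_world" (4x4, takes a point from camera to world coordinates). Camera axes: x right, y up, looking along -z (the intrinsics and any distortion apply to the point x, -y, -z); pixel columns grow to the right and rows downward; lengths in mm; the calibration is good to about 2 mm. A picture is of the moment at which its call begins.
- job.sign_off(): hands the job in; it is judged then, once.
The state is a dict: "time_s": time; "joint_pos": joint angles; "dq": joint speeds; "joint_efforts": joint torques, N m; "ee_pos": TCP position; "orientation": TCP orientation; "contact_force": force on the tool from outside, world axes, zero at the start; "ft_torque": the same for the moment, N m; "grip_width": opening from 0.0 (shut) to 1.0 (fully open); "grip_force": force on a finger pad.
Only numpy, scipy, OpenCV 4.12 (cv2) and the standard library are available. Lean on these libraries where they do the work, as an engineer would, in place of code of your own. Each camera call takes 0.05 s, during which the arm holds its last target. There are 200 camera calls.

## Working session

There is one attempt and no reset: what is moved stays moved. The work goes in short steps, Python scripts to look and compute and a shell command to move; the robot and the scene stay as the last step left them, time stands still between calls to the robot, and variables do not carry over. Pictures are saved under pics/ and viewed, at most 10 in all, crops included, and the job is handed in when it is done.

```bash
mkdir -p pics; ls; python3 - <<'E'
from workcell import status, vision, manip
import cv2,numpy as np
print(status.get_obs(), manip.grip_depth)
for n in ("scene","top"):
    s=vision.snapshot(n); cv2.imwrite(f"pics/{n}0.png",s["color"]); np.savez(f"{n}0.npz",**s)
    print(n,s["camera_matrix"],s["cam_to_world"])
E
```

```text
pics
{'time_s': 0.0, 'joint_pos': array([ 1.12949173e+00,  2.07427200e-01,  1.54299714e+00, -1.29436916e-05,
        1.39352069e+00, -1.50464737e-01]), 'dq': array([-1.67026989e-03, -5.14122277e-04, -5.84274483e-04,  9.54391736e-05,
        5.81177497e-05,  2.20959984e-04]), 'joint_efforts': array([-2.00647766e-03, -3.83042049e+01, -2.91590327e+01, -4.78692455e-04,
        1.06496140e-02, -3.38895290e-06]), 'ee_pos': array([164.54198489, 550.13662682, 230.10121525]), 'orientation': array([-0.45514024, -3.10776551,  0.00353962]), 'contact_force': array([-0.31785693,  0.40547047,  0.77692316]), 'ft_torque': array([-0.01852596,  0.03550339, -0.00508379]), 'grip_force': 0.0, 'grip_width': 1.0004570546978182} -18.700000000000003
scene [[365.61228059   0.         254.52328248]
 [  0.         365.61228059 190.19220226]
 [  0.           0.           1.        ]] [[ 7.60195043e-01 -4.85753589e-01  4.31447502e-01  1.08462814e+03]
 [ 6.49569891e-01  5.55233332e-01 -5.19398598e-01 -6.14972661e+02]
 [ 1.27456991e-02  6.75099547e-01  7.37616533e-01  9.20507306e+02]
 [ 0.00000000e+00  0.00000000e+00  0.00000000e+00  1.00000000e+00]]
top [[351.09954511   0.         258.77087977]
 [  0.         351.09954511 191.68830465]
 [  0.           0.           1.        ]] [[-1.47565933e-02  9.82582724e-01 -1.85238853e-01  4.08119302e+02]
 [-9.99419323e-01 -2.01847058e-02 -2.74516855e-02 -3.12740507e+01]
 [-3.07125436e-02  1.84726196e-01  9.82310018e-01  1.04318610e+03]
 [ 0.00000000e+00  0.00000000e+00  0.00000000e+00  1.00000000e+00]]
```

View pics/top0.png

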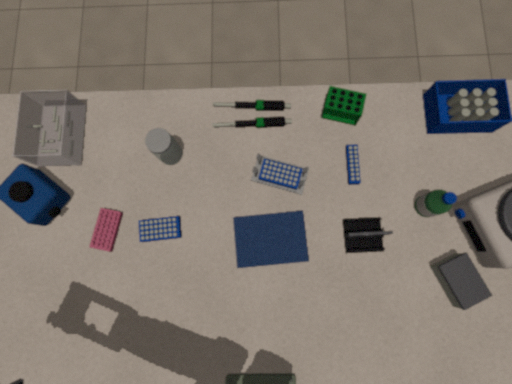

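View pics/scene0.png

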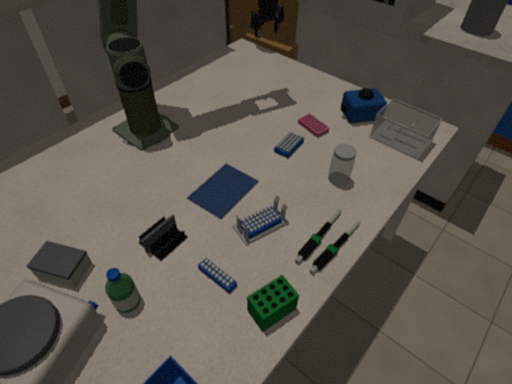

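The top view shows the pad at (271,239), the carrier with rack_low at (281,173), rack_top at (160,229) and the pink look-alike at (106,229). The stand and sheet are at (365,234), rack_small at (353,164), the jar at (160,142) and the reagent bottle at (440,203).

```bash
cat > h.py <<'E'
import numpy as np, cv2
from workcell import vision
from scipy.spatial.transform import Rotation as R
def cloud(s):
    K,T,d=s["camera_matrix"],s["cam_to_world"],s["depth"].astype(float)
    v,u=np.indices(d.shape)
    x=(u-K[0,2])/K[0,0]*d; y=(v-K[1,2])/K[1,1]*d
    P=np.stack([x,-y,-d],-1)@T[:3,:3].T+T[:3,3]; P[d==0]=np.nan
    return P
def rect(P,lo,hi,c,r,mask=None):
    "minAreaRect (cx,cy,long,short,yaw deg of long axis) of points of height lo..hi within r of c"
    m=(P[...,2]>lo)&(P[...,2]<hi)&(np.hypot(P[...,0]-c[0],P[...,1]-c[1])<r)
    if mask is not None: m&=mask
    q=P[m].astype(np.float32)
    if len(q)<4: return None
    b=cv2.boxPoints(cv2.minAreaRect(q[:,:2])); e1,e2=b[1]-b[0],b[2]-b[1]
    if np.linalg.norm(e1)<np.linalg.norm(e2): e1,e2=e2,e1
    yaw=np.degrees(np.arctan2(e1[1],e1[0])); yaw=(yaw+90)%180-90
    return np.round([*b.mean(0),np.linalg.norm(e1),np.linalg.norm(e2),yaw,len(q),np.median(q[:,2])],1)
def pca(P,lo,hi,c,r):
    m=(P[...,2]>lo)&(P[...,2]<hi)&(np.hypot(P[...,0]-c[0],P[...,1]-c[1])<r)
    q=P[m]; d=q[:,:2]-q[:,:2].mean(0); w=np.linalg.svd(d,full_matrices=False)[2][0]
    return np.round([*q.mean(0),(np.degrees(np.arctan2(w[1],w[0]))+90)%180-90],1)
E
python3 - <<'E'
from h import *
S={n:dict(np.load(n+"0.npz")) for n in("top","scene")}
P={n:cloud(s) for n,s in S.items()}
pts=dict(racktop=(160,229),low=(281,173),sheet=(370,234),pad=(271,239),small=(353,164),jar=(160,142),reag=(440,203))
c={k:P["top"][v,u] for k,(u,v) in pts.items()}
for k in c: print(k,c[k].round())
for n in P:
    p=P[n]; print(n)
    for k,lo,hi,r in (("racktop",12,45,85),("racktop",25,35,85),("low",31,41,72),("low",45,80,110),("sheet",45,80,80),("sheet",12,40,90),("small",12,45,80)):
        print(k,lo,hi,rect(p,lo,hi,c[k],r))
    hsv=cv2.cvtColor(S[n]["color"],cv2.COLOR_BGR2HSV)
    bl=(hsv[...,0]>95)&(hsv[...,0]<130)&(hsv[...,1]>120)
    print("pad",rect(p,-5,9,c["pad"],140,bl)); print("sheetpca",pca(p,55,80,c["sheet"],80))
E
```

```text
racktop [495. 286.  28.]
low [654. -70.  32.]
sheet [ 468. -306.   70.]
pad [462. -36.   4.]
small [ 679. -285.   21.]
jar [724. 262. 133.]
reag [ 542. -479.  122.]
topTraceback (most recent call last):
  File "<stdin>", line 10, in <module>
  File "h.py", line 16, in rect
    b=cv2.boxPoints(cv2.minAreaRect(q[:,:2])); e1,e2=b[1]-b[0],b[2]-b[1]
                    ~~~~~~~~~~~~~~~^^^^^^^^^
cv2.error: OpenCV(4.12.0) /io/opencv/modules/imgproc/src/convhull.cpp:143: error: (-215:Assertion failed) total >= 0 && (depth == CV_32F || depth == CV_32S) in function 'convexHull'
```

```bash
sed -i 's/minAreaRect(q\[:,:2\])/minAreaRect(np.ascontiguousarray(q[:,:2]))/' h.py
python3 - <<'E'
from h import *
S={n:dict(np.load(n+"0.npz")) for n in("top","scene")}
P={n:cloud(s) for n,s in S.items()}
pts=dict(racktop=(160,229),low=(281,173),sheet=(370,234),pad=(271,239),small=(353,164),jar=(160,142),reag=(440,203))
c={k:P["top"][v,u] for k,(u,v) in pts.items()}
for n in P:
    p=P[n]; print(n)
    for k,lo,hi,r in (("racktop",12,45,85),("racktop",25,35,85),("low",31,41,72),("low",45,80,110),("sheet",45,80,80),("sheet",12,40,90),("small",12,45,80)):
        print(k,lo,hi,rect(p,lo,hi,c[k],r))
    hsv=cv2.cvtColor(S[n]["color"],cv2.COLOR_BGR2HSV)
    bl=(hsv[...,0]>95)&(hsv[...,0]<130)&(hsv[...,1]>120)
    print("pad",rect(p,-5,9,c["pad"],140,bl)); print("sheetpca",pca(p,55,80,c["sheet"],80))
    for k,lo,hi,r in (("racktop",24,40,70),("low",31,41,60)): print(k,"pca",pca(p,lo,hi,c[k],r))
E
```

```text
top
racktop 12 45 [498.  292.6 120.8  64.6 -84.2 913.   24.5]
racktop 25 35 [497.3 290.4 114.6  61.7 -84.5 430.   29.6]
low 31 41 [655.3 -66.5 134.3  60.8  75.  388.   36. ]
low 45 80 [656.8 -64.9 153.8  56.2  72.6 120.   65.6]
sheet 45 80 [ 471.  -306.4  119.6    8.1  -88.   151.    70.3]
sheet 12 40 [ 471.  -305.8  118.5   90.9  -88.1  370.    34.3]
small 12 45 [ 6.813e+02 -2.845e+02  1.207e+02  3.620e+01  4.000e-01  4.790e+02
  2.410e+01]
pad [ 463.3  -34.4  200.6  140.9  -85.4 3069.     3.6]
sheetpca [ 470.7 -304.9   69.8  -87.9]
racktop pca [497.5 291.8  28.7 -85.4]
low pca [654.5 -66.8  35.8  73.7]
scene
racktop 12 45 [499.4 287.9 121.8  63.6 -84.3 391.   24.2]
racktop 25 35 [498.2 289.7 107.7  53.8 -85.4 179.   28.5]
low 31 41 [655.2 -68.9 138.5  55.8  73.5 313.   34.9]
low 45 80 [657.7 -67.9 152.6  57.7  73.4 120.   61.3]
sheet 45 80 [ 471.2 -309.8  119.7   12.4  -89.2  290.    62.3]
sheet 12 40 [ 471.  -310.2  118.8   94.   -87.6  615.    29. ]
small 12 45 [ 682.2 -287.3  119.6   35.5    1.8  522.    22.6]
pad [ 462.8  -34.9  202.7  144.9  -85.5 1745.     2.2]
sheetpca [ 472.8 -311.4   65.1  -88.2]
racktop pca [498.4 286.9  28.2 -82.2]
low pca [655.2 -70.7  34.8  73.5]
```

Everything is located. First I'll turn and move across, with the tool's y axis ending along world x.

```bash
cat >> h.py <<'E'
from workcell import status
def go(p,a,tilt=0):
    "shift (units of 100 mm) and turn (units of 180 deg) to TCP p with tool y at yaw a deg, hand leant outward by tilt deg"
    o=status.get_obs(); R0=R.from_rotvec(o["orientation"]); c,s=np.cos(np.radians(a)),np.sin(np.radians(a))
    G=R.from_matrix(np.array([[-s,c,0],[c,s,0],[0,0,-1]]).T)*R.from_euler("x",tilt,degrees=True)
    print("tcp",o["ee_pos"].round(1),"shift",R0.inv().apply(np.array(p)-o["ee_pos"]).round(1)/100,"turn",((R0.inv()*G).as_rotvec()/np.pi).round(4),
      "t",round(o["time_s"],2),"F",o["contact_force"].round(1),"grip",round(o["grip_width"],3),round(o["grip_force"],1))
E
python3 -m crank '[-0.5,-0.5,0,0,0,0.2, -1,-1,0,0,0,0.396, -1,-1,0,0,0,0.396, -1,-1,0,0,0,0.396, -1,-1,0,0,0,0.396, -1,-1,0,0,0,0.396, -1,-1,0,0,0,0.396, -1,-1,0,0,0,0.396, -1,-1,0,0,0,0.396, -1,-1,0,0,0,0.396]'
python3 -c "
from h import *
go((446,40,230),2)"
```

```text
time_s: 1.1
ee_pos: [231.7, 426.0, 230.8]
orientation: [2.181, 2.261, -0.002]
contact_force: [-0.5, -0.8, -1.5]
grip_width: 1.003
grip_force: 0.0
tcp [231.7 426.  230.8] shift [-3.935  2.002  0.009] turn [-0.0002  0.0003  0.0004] t 1.1 F [-0.5 -0.8 -1.5] grip 1.003 0.0
```

```bash
for i in 1; do
python3 -m crank '[-0.5,0.25,0,0,0,0, -1,0.5,0,0,0,0, -1,0.5,0,0,0,0]'
python3 -m crank '[-0.5,0.25,0,0,0,0, -1,0.5,0,0,0,0, -1,0.5,0,0,0,0]'
python3 -m crank '[-0.5,0.25,0,0,0,0, -1,0.5,0,0,0,0, -1,0.5,0,0,0,0]'
python3 -m crank '[-0.5,0.25,0,0,0,0, -1,0.5,0,0,0,0, -1,0.5,0,0,0,0]'
python3 -m crank '[-0.5,0,0,0,0,0, -1,0,0,0,0,0, -1,0,0,0,0,0]'
python3 -m crank '[-0.5,0,0,0,0,0, -1,0,0,0,0,0, -1,0,0,0,0,0]'
python3 -m crank '[-0.5,0,0,0,0,0, -1,0,0,0,0,0, -1,0,0,0,0,0]'
done >/dev/null
python3 -c "
from h import *
go((471,-308,46),2)"
```

```text
tcp [ 457.9 -268.6  231.2] shift [-0.396  0.117  1.852] turn [ 0.0002  0.0004 -0.0007] t 3.2 F [ 0.6  0.2 -0. ] grip 1.003 0.0
```

```bash
python3 -m crank '[-0.2,0.06,0.45,0,0,0, -0.4,0.12,0.92,0,0,0, -0.4,0.12,0.92,0,0,0]' 0 >/dev/null
python3 -m crank '[0,0,0.4,0,0,0, 0,0,0.7,0,0,0, 0,0,0.93,0,0,0, 0,0,0.93,0,0,0, 0,0,0.93,0,0,0]' >/dev/null
python3 -m crank '[0,0,0,0,0,0, 0,0,0,0,0,0, 0,0,0,0,0,0, 0,0,0,0,0,0, 0,0,0,0,0,0, 0,0,0,0,0,0]' -1
python3 -c "
from h import *
go((471,-308,160),2)"
```

```text
time_s: 4.6
ee_pos: [471.4, -306.3, 48.5]
orientation: [2.18, 2.259, 0.0]
contact_force: [-1.8, 1.7, 7.5]
grip_width: 0.075
grip_force: 59.9
tcp [ 471.4 -306.3   48.5] shift [-0.018 -0.002 -1.115] turn [0.0007 0.0005 0.0002] t 4.6 F [-1.8  1.7  7.5] grip 0.075 59.9
```

```bash
python3 -m crank '[0,0,-0.2,0,0,0, 0,0,-0.6,0,0,0, 0,0,-0.95,0,0,0, 0,0,-0.95,0,0,0]'
python3 -m crank '[0.5,0,0,0,0,0, 1,0,0,0,0,0, 1,0,0,0,0,0]' >/dev/null
python3 -m crank '[0.5,0,0,0,0,0, 1,0,0,0,0,0, 1,0,0,0,0,0]' >/dev/null
python3 -m crank '[0.4,0,0,0.05,0,0, 0.7,0,0,0.1,0,0, 0.7,0,0,0.15,0,0, 0.7,0,0,0.2,0,0, 0.7,0,0,0.2111,0,0, 0.7,0,0,0.2111,0,0, 0.7,0,0,0.2111,0,0]'
python3 -c "
from h import *
go((447,-35,36),2,38)
s=vision.snapshot('scene'); cv2.imwrite('pics/s1.png',s['color'][130:260,130:330].repeat(3,0).repeat(3,1))"
```

```text
time_s: 5.0
ee_pos: [474.1, -308.8, 148.1]
orientation: [2.172, 2.251, 0.001]
contact_force: [0.6, -0.5, 0.2]
grip_width: 0.077
grip_force: 59.6
time_s: 6.3
ee_pos: [460.7, -36.2, 140.5]
orientation: [-1.81, -1.876, 0.645]
contact_force: [0.1, -0.9, -0.8]
grip_width: 0.077
grip_force: 59.6
tcp [460.7 -36.2 140.5] shift [0.017 0.535 0.907] turn [ 0.     -0.      0.0002] t 6.3 F [ 0.1 -0.9 -0.8] grip 0.077 59.6
```

View pics/s1.png

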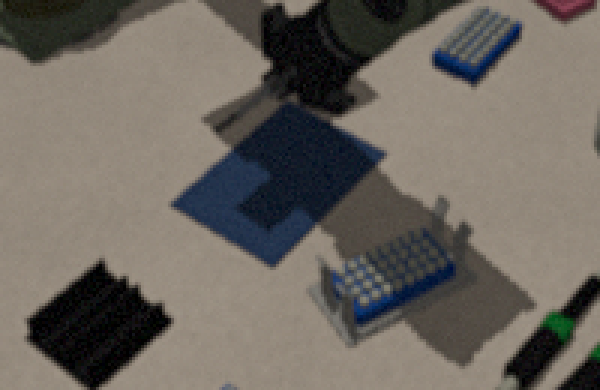

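The sheet is gripped and tilted, at about (275,90) in the crop over the pad, and the stand is empty. I'll lower it to the pad next.

```bash
python3 -m crank '[0.01,0.2,0.3,0,0,0, 0.02,0.4,0.7,0,0,0, 0.02,0.505,0.865,0,0,0, 0.02,0.505,0.865,0,0,0, 0.02,0.505,0.865,0,0,0]'
python3 -m crank '[0,0.006,0.008,0,0,0, 0,0.012,0.016,0,0,0, 0,0.012,0.016,0,0,0]'
```

```text
time_s: 6.85
ee_pos: [447.5, -34.5, 43.3]
orientation: [-1.812, -1.877, 0.645]
contact_force: [0.9, -0.4, -0.5]
grip_width: 0.078
grip_force: 59.6
time_s: 7.15
ee_pos: [448.0, -34.3, 40.9]
orientation: [-1.811, -1.877, 0.645]
contact_force: [-0.1, 1.2, 0.0]
grip_width: 0.079
grip_force: 59.6
```

```bash
python3 -m crank '[0,0.006,0.008,0,0,0, 0,0.014,0.018,0,0,0, 0,0.014,0.018,0,0,0]'
python3 -m crank '[0,0,0,0,0,0, 0,0,0,0,0,0, 0,0,0,0,0,0]' -0.4
python3 -m crank '[0,0,-0.1,0,0,0, 0,0,-0.3,0,0,0, 0,0,-0.5,0,0,0, 0,0,-0.7,0,0,0, 0,0,-0.9,0,0,0, 0,0,-0.9,0,0,0, 0,0,-0.9,0,0,0]'
python3 - <<'E'
from h import *
for n in("top","scene"):
    s=vision.snapshot(n); p=cloud(s); print(rect(p,7.5,16,(455,-35),85),pca(p,7.5,16,(455,-35),85)); cv2.imwrite(f'pics/{n}2.png',s['color'][130:290,180:380].repeat(3,0).repeat(3,1))
go((452,-35,150),2)
E
```

```text
time_s: 7.45
ee_pos: [447.7, -34.2, 38.6]
orientation: [-1.81, -1.876, 0.646]
contact_force: [0.9, 0.3, 4.1]
grip_width: 0.083
grip_force: 60.3
time_s: 7.75
ee_pos: [447.0, -34.1, 37.4]
orientation: [-1.809, -1.876, 0.646]
contact_force: [0.4, 0.6, 0.6]
grip_width: 0.302
grip_force: 0.1
time_s: 8.45
ee_pos: [502.7, -32.2, 108.8]
orientation: [-1.81, -1.877, 0.646]
contact_force: [-0.5, -1.0, 0.3]
grip_width: 0.3
grip_force: 0.0
[458.6 -72.5 133.6  66.1  -7.6 420.   11.8] [458.3 -66.7  11.7 -11.9]
[465.6 -43.8 133.8  80.7 -87.5 459.   10.2] [459.2 -39.9  10.3 -87.9]
tcp [501.3 -32.  107.8] shift [-0.012 -0.649 -0.027] turn [-2.119e-01 -1.000e-04  3.000e-04] t 8.55 F [-0.9  0.1  0.4] grip 0.304 0.0
```

View pics/top2.png

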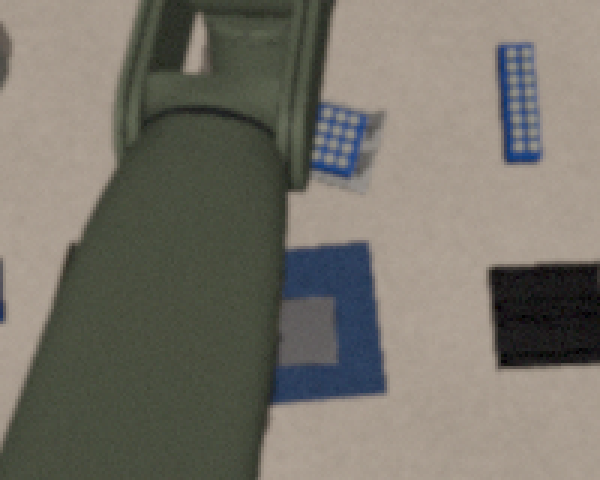

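The sheet is lying flat on the pad at about (310,330) in the crop, partly hidden by the arm. I'll untilt and move aside to measure it.

```bash
python3 -m crank '[0,-0.3,-0.1,-0.04,0,0, 0,-0.65,-0.1,-0.08,0,0, 0,-0.65,-0.1,-0.12,0,0, 0,-0.65,-0.1,-0.16,0,0, 0,-0.65,-0.1,-0.2119,0,0, 0,-0.65,-0.1,-0.2119,0,0]' >/dev/null
python3 -m crank '[0.5,0,0,0,0,0, 1,0,0,0,0,0, 1,0,0,0,0,0]' >/dev/null
python3 -m crank '[0.5,0,0,0,0,0, 1,0,0,0,0,0, 1,0,0,0,0,0, 1,0,0,0,0,0]' 0.75
python3 - <<'E'
from h import *
for n in("top","scene"):
    s=vision.snapshot(n); p=cloud(s); hsv=cv2.cvtColor(s["color"],cv2.COLOR_BGR2HSV); g=(hsv[...,1]<90)
    print(n,rect(p,6,18,(455,-40),75,g),pca(np.where(g[...,None],p,np.nan),6,18,(455,-40),75))
    print(rect(p,31,41,(655,-67),60))
go((452,-35,150),2)
E
```

```text
time_s: 9.85
ee_pos: [450.4, 166.5, 155.9]
orientation: [2.177, 2.263, -0.002]
contact_force: [-0.1, -1.2, -0.1]
grip_width: 0.871
grip_force: 0.0
top [440.6 -35.7 122.2 101.   89.7 924.   11.6] [457.5 -34.6  11.6 -88.1]
[655.6 -64.7 113.1  60.1  73.1 374.   35.8]
scene [457.4 -36.3 122.4  65.6 -87.9 504.   10.1] [459.3 -39.   10.1 -87.6]
[655.4 -69.7 105.2  56.1  72.5 291.   34.8]
tcp [450.6 165.  156. ] shift [-1.999 -0.056  0.062] turn [0.0002 0.0004 0.0001] t 9.95 F [-0.1  0.1 -0.2] grip 0.878 0.0
```

```bash
python3 -m crank '[-0.5,0,0,0,0,0, -1,0.03,0,0,0,0, -1,0.03,0,0,0,0]' >/dev/null
python3 -m crank '[-0.5,0,0.2,0,0,0, -1,0.04,0.5,0,0,0, -1,0.04,0.5,0,0,0, -1,0.04,0.5,0,0,0]' >/dev/null
python3 -c "
from h import *
go((458,-37,5),2)"
```

```text
tcp [463.5 -35.4 105.3] shift [-0.016 -0.054  1.003] turn [-0.0003 -0.0004 -0.0014] t 10.65 F [-0.5  0.2  0.1] grip 0.871 0.0
```

```bash
python3 -m crank '[-0.016,-0.054,0.4,0,0,0, -0.016,-0.054,0.8,0,0,0, -0.016,-0.054,1,0,0,0, -0.016,-0.054,1,0,0,0, -0.016,-0.054,1,0,0,0]'
python3 -m crank '[0,0,0.02,0,0,0, 0,0,0.04,0,0,0, 0,0,0.06,0,0,0, 0,0,0.06,0,0,0]'

```

```text
time_s: 11.15
ee_pos: [460.2, -34.7, 7.4]
orientation: [2.179, 2.26, 0.004]
contact_force: [0.3, 0.3, 0.3]
grip_width: 0.877
grip_force: 0.0
time_s: 11.55
ee_pos: [459.8, -35.4, 0.9]
orientation: [2.18, 2.259, 0.003]
contact_force: [-0.4, 0.0, 0.3]
grip_width: 0.871
grip_force: 0.0
```

```bash
python3 -m crank '[0,0,0.02,0,0,0, 0,0,0.02,0,0,0]' | sed -n '2p;4p'
python3 -m crank '[0,0,0.015,0,0,0, 0,0,0.015,0,0,0]' | sed -n '2p;4p'
python3 -m crank '[0,0,0.015,0,0,0, 0,0,0.015,0,0,0]' | sed -n '2p;4p'
```

```text
ee_pos: [459.4, -35.4, -1.6]
contact_force: [-0.1, -0.3, -0.3]
ee_pos: [459.4, -35.3, -3.1]
contact_force: [-0.4, -0.3, 0.5]
ee_pos: [459.4, -35.3, -4.6]
contact_force: [-0.5, -0.7, 0.1]
```

```bash
python3 -m crank '[0,0,0.012,0,0,0, 0,0,0.012,0,0,0]' | sed -n '2p;4p'
python3 -m crank '[0,0,0.01,0,0,0, 0,0,0.01,0,0,0]' | sed -n '2p;4p'
python3 -c "
from h import *
go((458,-37,5),2)"
```

```text
ee_pos: [459.4, -35.3, -5.8]
contact_force: [0.4, 0.3, 0.1]
ee_pos: [459.7, -35.3, -6.1]
contact_force: [-2.4, 0.6, 5.5]
tcp [459.7 -35.3  -6.1] shift [-0.016 -0.017 -0.111] turn [ 0.0007 -0.      0.0003] t 12.55 F [-2.4  0.6  5.5] grip 0.873 2.8
```

```bash
python3 -m crank '[0,-0.008,-0.05,0,0,0, 0,-0.008,-0.05,0,0,0]' | sed -n '2p;4p'
python3 -m crank '[0,0,0,0,0,0, 0,0,0,0,0,0, 0,0,0,0,0,0, 0,0,0,0,0,0]' -1
python3 -m crank '[0,0,-0.1,0,0,0, 0,0,-0.3,0,0,0, 0,0,-0.6,0,0,0, 0,0,-0.9,0,0,0, 0,0,-0.9,0,0,0]'
```

```text
ee_pos: [459.3, -35.5, -1.1]
contact_force: [0.2, 0.1, -0.3]
time_s: 13.15
ee_pos: [459.1, -35.5, -0.8]
orientation: [2.18, 2.26, 0.003]
contact_force: [-2.3, 0.7, 7.8]
grip_width: 0.726
grip_force: 64.5
time_s: 13.65
ee_pos: [462.3, -36.3, 92.7]
orientation: [2.174, 2.254, 0.01]
contact_force: [1.3, -0.1, 0.0]
grip_width: 0.725
grip_force: 66.0
```

```bash
python3 -m crank '[0,0.4,-0.05,0,0,0, -0.1,0.9,-0.1,0,0,0, -0.1,0.9,-0.1,0,0,0, -0.1,0.9,-0.1,0,0,0]' >/dev/null
python3 -c "
from h import *
go((655.6,-66.7,100),-16.5)"
```

```text
tcp [548.9 -42.2  97.4] shift [-0.283  1.057 -0.026] turn [ 0.0002 -0.0002  0.1031] t 14.05 F [-1.2  1.3 -0.7] grip 0.725 66.0
```

```bash
python3 -m crank '[-0.1,0.4,-0.02,0,0,0.03, -0.2,0.8,-0.02,0,0,0.07, -0.28,1,-0.02,0,0,0.1031, -0.28,1,-0.02,0,0,0.1031, -0.28,1,-0.02,0,0,0.1031, -0.28,1,-0.02,0,0,0.1031]' >/dev/null
python3 - <<'E'
from h import *
go((655.6,-66.7,60),-16.5)
s=vision.snapshot('scene'); p=cloud(s); cv2.imwrite('pics/s3.png',s['color'][140:260,190:340].repeat(4,0).repeat(4,1))
hsv=cv2.cvtColor(s["color"],cv2.COLOR_BGR2HSV); g=hsv[...,1]<60
for m in (None,g): print(rect(p,97,125,(656,-67),75,m))
E
```

```text
tcp [647.3 -65.8  99.8] shift [0.014 0.083 0.398] turn [-0.0004 -0.0002  0.0004] t 14.65 F [-0.6  1.2 -1.2] grip 0.723 66.0
[652.7 -68.7 121.   79.6  73.7 528.  110.6]
[652.4 -68.6 121.   78.9  73.7 510.  110.5]
```

View pics/s3.png

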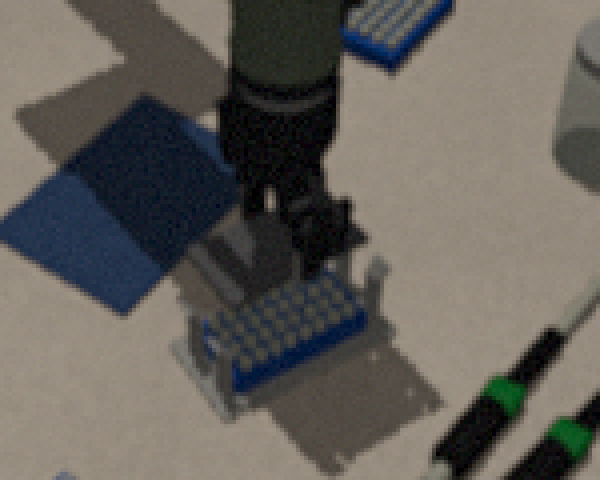

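The sheet is held flat and straight over the carrier, at about (240,255) in the crop. Its offset along the length is about 1 mm.

```bash
python3 -m crank '[0.005,0.083,0.1,0,0,0, 0.005,0.083,0.4,0,0,0, 0.005,0.083,0.6,0,0,0, 0.005,0.083,0.6,0,0,0, 0.005,0.083,0.6,0,0,0]' | sed -n '2p;4p'
python3 -c "
from h import *
go((655.6,-67.3,33),-16.5)"
```

```text
ee_pos: [657.5, -68.2, 40.2]
contact_force: [1.0, -0.8, -0.3]
tcp [657.5 -68.2  40.2] shift [ 0.003 -0.021  0.072] turn [ 0.0003 -0.0002  0.0001] t 15.2 F [ 1.  -0.8 -0.3] grip 0.721 66.0
```

```bash
python3 -m crank '[0.003,-0.015,0.03,0,0,0, 0.003,-0.015,0.05,0,0,0, 0.003,-0.015,0.05,0,0,0]' | sed -n '2p;4p'
python3 -m crank '[0,0,0.01,0,0,0, 0,0,0.015,0,0,0, 0,0,0.015,0,0,0]' | sed -n '2p;4p'
python3 -m crank '[0,0,0.01,0,0,0, 0,0,0.01,0,0,0]' | sed -n '2p;4p'
```

```text
ee_pos: [657.1, -67.8, 36.6]
contact_force: [0.4, -0.9, -0.4]
ee_pos: [656.7, -67.7, 34.4]
contact_force: [0.5, 0.7, -0.6]
ee_pos: [656.5, -67.7, 33.2]
contact_force: [0.9, 0.3, -0.5]
```

```bash
python3 -m crank '[0,-0.008,0.008,0,0,0, 0,-0.008,0.008,0,0,0]' | sed -n '2p;4p'
python3 -m crank '[0,0,0.008,0,0,0, 0,0,0.008,0,0,0]' | sed -n '2p;4p'
```

```text
ee_pos: [655.8, -67.4, 32.4]
contact_force: [-0.4, -0.2, -1.6]
ee_pos: [655.9, -67.4, 32.3]
contact_force: [-1.8, -0.3, 3.4]
```

```bash
python3 -m crank '[0,0,0,0,0,0, 0,0,0,0,0,0, 0,0,0,0,0,0]' 0.9 | sed -n '2p;4,5p'
python3 -m crank '[0,0,-0.2,0,0,0, 0,0,-0.6,0,0,0, 0,0,-1,0,0,0, 0,0,-1,0,0,0]' | sed -n '2p;4p'
python3 -m crank '[0,-0.4,-0.2,0,0,-0.04, 0.3,-0.9,-0.3,0,0,-0.08, 0.7,-0.9,-0.3,0,0,-0.125, 1,-0.9,-0.3,0,0,-0.125, 1,-0.9,-0.3,0,0,-0.125, 1,-0.9,-0.3,0,0,-0.125]' | sed -n '2p'
python3 - <<'E'
from h import *
go((498.5,290,150),6)
for n in("top","scene"):
    s=vision.snapshot(n); p=cloud(s); cv2.imwrite(f'pics/{n}4.png',s['color'][120:220,200:350].repeat(5,0).repeat(5,1))
    print(n,"sheet",rect(p,41,49,(656,-67),62),pca(p,41,49,(656,-67),62)); print(rect(p,25,38,(656,-67),72))
    print("rt",rect(p,12,45,(498,290),85),pca(p,22,40,(498,290),68))
E
```

```text
ee_pos: [656.0, -67.5, 31.6]
contact_force: [0.1, 0.7, 0.4]
grip_width: 0.946
ee_pos: [660.9, -68.6, 139.8]
contact_force: [0.9, -0.0, 1.1]
ee_pos: [597.5, 54.4, 161.1]
tcp [597.5  54.4 161.1] shift [ 2.448 -0.734  0.108] turn [0.0006 0.0002 0.0005] t 17.7 F [1.2 0.4 0.1] grip 0.949 0.0
top sheet [656.  -66.3 119.6  65.   74.2 834.   44.8] [655.5 -66.9  44.7  73.3]
[647.6 -63.6 133.3  50.9  72.1  65.   28.9]
rt [495.1 318.2  69.6  64.4 -85.5 495.   25.2] [494.6 317.4  27.4 -68.6]
scene sheet [656.5 -68.8 119.8  65.9  73.  585.   43.5] [657.6 -70.3  43.5  72.7]
[662.7 -69.6 140.2  51.6  74.7  88.   28.4]
rt [500.1 290.  122.3  65.5 -83.3 115.   22.3] [497.  308.7  26.7  79.4]
```

View pics/scene4.png

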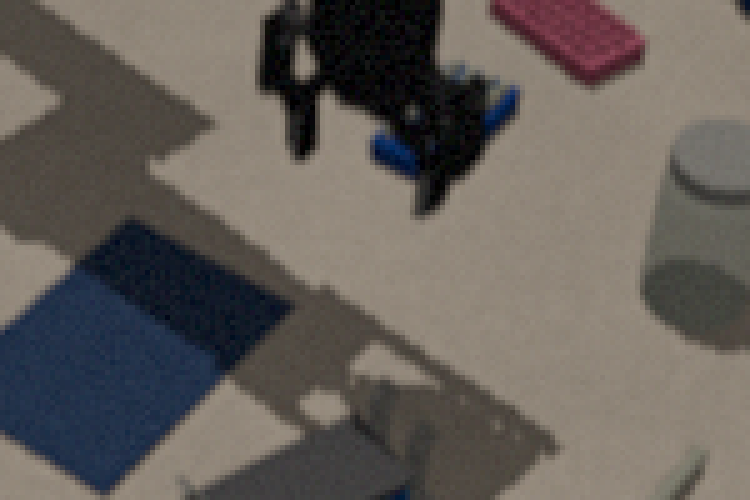

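The sheet lies flat on the lower rack, at the bottom centre of the crop around (310,460), and its measured centre is within 2 mm. On to rack_top.

```bash

python3 -m crank '[0.4,-0.12,0,0,0,0, 0.816,-0.245,0.03,0,0,0, 0.816,-0.245,0.03,0,0,0]' >/dev/null
python3 -m crank '[0.4,-0.12,0,0,0,0, 0.816,-0.245,0.03,0,0,0, 0.816,-0.245,0.03,0,0,0]' >/dev/null
python3 -m crank '[0.4,-0.12,0.2,0,0,0, 0.816,-0.245,0.5,0,0,0, 0.816,-0.245,0.63,0,0,0, 0.816,-0.245,0.63,0,0,0]' >/dev/null
python3 -c "
from h import *
go((498.5,290,3),5.7)"
```

```text
tcp [497.3 288.   89.3] shift [0.021 0.016 0.863] turn [-0.0011  0.0009  0.0019] t 18.8 F [-1.6 -0.4  0.4] grip 0.955 0.0
```

```bash

python3 -m crank '[0.02,0.016,0.3,0,0,0, 0.02,0.016,0.6,0,0,0, 0.02,0.016,0.86,0,0,0, 0.02,0.016,0.86,0,0,0, 0.02,0.016,0.86,0,0,0]' | sed -n '2p;4p'
python3 -m crank '[0,0,0,0,0,0, 0,0,0,0,0,0, 0,0,0,0,0,0, 0,0,0,0,0,0, 0,0,0,0,0,0]' -1
python3 -m crank '[0,0,-0.1,0,0,0, 0,0,-0.4,0,0,0, 0,0,-0.8,0,0,0, 0,0,-1,0,0,0, 0,0,-1,0,0,0]'
python3 - <<'E'
from h import *
go((656,-67,125),-16.5)
for n in("scene","top"):
    s=vision.snapshot(n); p=cloud(s); cv2.imwrite(f'pics/{n}5.png',s['color'][90:190,230:380].repeat(5,0).repeat(5,1))
    hsv=cv2.cvtColor(s["color"],cv2.COLOR_BGR2HSV); b=(hsv[...,1]>120)&(hsv[...,0]>95)&(hsv[...,0]<130)
    print(rect(p,80,140,(498,290),85,b))
E
```

```text
ee_pos: [502.3, 290.5, 7.2]
contact_force: [1.2, 0.0, 0.3]
time_s: 19.8
ee_pos: [502.8, 292.2, 9.1]
orientation: [2.099, 2.331, 0.008]
contact_force: [-1.0, -1.7, 6.4]
grip_width: 0.734
grip_force: 69.3
time_s: 20.3
ee_pos: [503.8, 293.4, 111.2]
orientation: [2.098, 2.33, 0.017]
contact_force: [0.1, 0.6, -3.6]
grip_width: 0.73
grip_force: 68.2
tcp [503.8 293.4 111.2] shift [-3.743  1.137 -0.133] turn [ 0.0037 -0.0016  0.1251] t 20.3 F [ 0.1  0.6 -3.6] grip 0.73 68.2
[506.5 284.  109.7  63.2 -83.5 109.  121.3]
[505.2 266.4  66.5  62.4 -85.7 186.  121.8]
```

View pics/scene5.png

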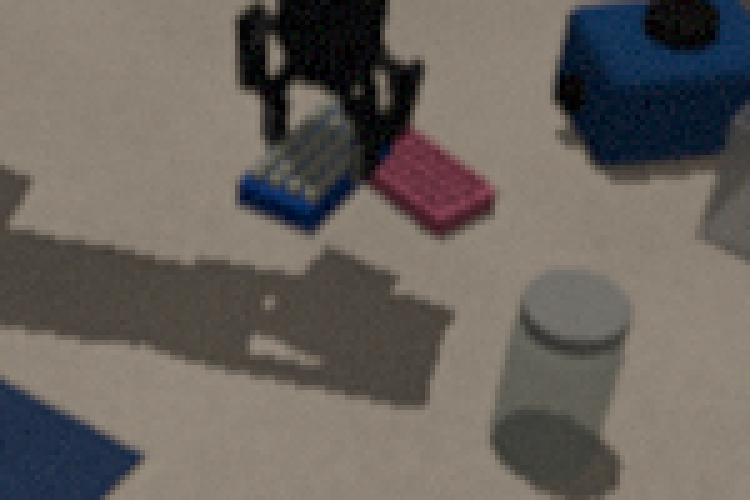

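rack_top is gripped and level, at about (295,170) in the crop. I'll carry it over at moderate speed.

```bash

python3 -m crank '[-0.15,0.05,-0.1,0,0,0, -0.5,0.15,-0.25,0,0,0, -0.9,0.28,-0.3,0,0,0, -0.9,0.28,-0.3,0,0,0]' >/dev/null
python3 -m crank '[-0.4,0.14,0,0,0,0, -0.8,0.28,0,0,0,0, -0.9,0.28,0,0,0,0]' >/dev/null
python3 -m crank '[-0.4,0.14,0,0,0,0, -0.8,0.28,0,0,0,0, -0.9,0.28,0,0,0,0, -0.9,0.28,0,0,0,0]' >/dev/null
python3 -c "
from h import *
go((656.6,-65.8,115),-16.5)"
```

```text
tcp [611.4  30.3 135.2] shift [-1.002  0.352  0.202] turn [-2.000e-04 -1.000e-04  1.239e-01] t 21.5 F [-0.1  0.9 -3.4] grip 0.73 68.2
```

```bash

python3 -m crank '[-0.3,0.1,0,0,0,0.03, -0.6,0.2,0,0,0,0.07, -0.9,0.3,0,0,0,0.1, -1,0.352,0,0,0,0.1239, -1,0.352,0.1,0,0,0.1239, -1,0.352,0.2,0,0,0.1239, -1,0.352,0.2,0,0,0.1239, -1,0.352,0.2,0,0,0.1239]' >/dev/null
python3 - <<'E'
from h import *
go((656.6,-65.8,62),-16.5)
s=vision.snapshot("scene"); p=cloud(s); cv2.imwrite('pics/s6.png',s['color'][140:260,190:340].repeat(4,0).repeat(4,1))
hsv=cv2.cvtColor(s["color"],cv2.COLOR_BGR2HSV); b=(hsv[...,1]>110)&(hsv[...,0]>95)&(hsv[...,0]<130)
u=np.array([.284,.959]); q=p[...,:2]@u
for m,lo,hi in((b,100,145),(hsv[...,1]<256,110,139)):
    k=m&(p[...,2]>lo)&(p[...,2]<hi)&(np.hypot(p[...,0]-656,p[...,1]+67)<80); print(np.nanpercentile(q[k],[0,1,3,97,99,100]).round(1),np.nanpercentile(p[...,2][k],[1,50,99]).round(1),rect(p,lo,hi,(656,-67),80,m))
k=(p[...,2]>41)&(p[...,2]<49)&(np.hypot(p[...,0]-656,p[...,1]+67)<65); print("sheet",np.percentile(q[k],[0,1,99,100]).round(1))
E
```

```text
tcp [656.3 -61.8 115.3] shift [-0.038  0.015  0.533] turn [-0.0003 -0.0003  0.0019] t 22.3 F [ 0.3 -0.3 -2.5] grip 0.734 68.1
[ 65.5  66.3  66.6 178.1 181.6 182.9] [107.  124.7 138.2] [664.1 -66.8 117.3  74.8  72.6 237.  124.7]
[ 65.5  66.4  66.9 177.3 182.9 185.9] [110.3 128.3 138.3] [661.5 -64.6 120.1  80.1  72.6 599.  128.3]
sheet [ 60.5  61.8 177.7 181.4]
```

View pics/s6.png

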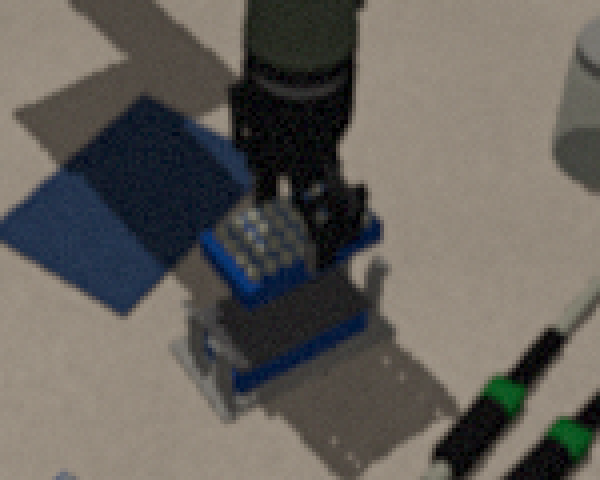

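The rack is level and parallel above the sheet, about 4 mm too far along its length. I'll correct that and then lower it.

```bash

python3 -m crank '[-0.042,0.015,0,0,0,0.0019, -0.042,0.015,0,0,0,0.0019, -0.042,0.015,0.2,0,0,0.0019, -0.042,0.015,0.4,0,0,0.0019, -0.042,0.015,0.5,0,0,0.0019, -0.042,0.015,0.55,0,0,0.0019, -0.042,0.015,0.55,0,0,0.0019, -0.042,0.015,0.55,0,0,0.0019]' | sed -n '2p;4p'
python3 -c "
from h import *
go((656.6,-66,54),-16.5)"
```

```text
ee_pos: [658.9, -68.3, 62.8]
contact_force: [0.2, -1.0, -2.9]
tcp [658.9 -68.3  62.8] shift [ 0.015 -0.029  0.087] turn [ 0.0013 -0.0003 -0.0008] t 23.15 F [ 0.2 -1.  -2.9] grip 0.73 68.0
```

```bash

python3 -m crank '[0.01,-0.02,0.02,0,0,0, 0.01,-0.02,0.05,0,0,0, 0.01,-0.02,0.05,0,0,0, 0.01,-0.02,0.05,0,0,0]' | sed -n '2p;4p'
python3 -m crank '[0,0,0.01,0,0,0, 0,0,0.02,0,0,0, 0,0,0.02,0,0,0]' | sed -n '2p;4p'
python3 -m crank '[0,0,0.01,0,0,0, 0,0,0.01,0,0,0]' | sed -n '2p;4p'
python3 -c "
from h import *
go((656.6,-66,54),-16.5)"
```

```text
ee_pos: [656.5, -66.5, 56.8]
contact_force: [0.7, -0.1, -3.1]
ee_pos: [656.4, -66.5, 54.5]
contact_force: [0.5, 0.0, -2.6]
ee_pos: [656.4, -66.5, 53.6]
contact_force: [0.2, 0.1, -2.7]
tcp [656.4 -66.5  53.6] shift [ 0.005  0.001 -0.004] turn [ 0.0007 -0.0002 -0.0008] t 24.05 F [ 0.2  0.1 -2.7] grip 0.734 68.1
```

```bash

python3 -m crank '[0,0,0.008,0,0,0, 0,0,0.008,0,0,0]' | sed -n '2p;4p'
python3 -m crank '[0,0,0.006,0,0,0, 0,0,0.006,0,0,0]' | sed -n '2p;4p'
```

```text
ee_pos: [656.6, -66.5, 53.1]
contact_force: [0.3, -0.3, -2.0]
ee_pos: [656.6, -66.6, 53.1]
contact_force: [-2.2, 0.3, 2.0]
```

```bash

python3 -m crank '[0,0,0,0,0,0, 0,0,0,0,0,0, 0,0,0,0,0,0, 0,0,0,0,0,0]' 0.9 | sed -n '2p;4,6p'
python3 -m crank '[0,0,-0.2,0,0,0, 0,0,-0.5,0,0,0, 0,0,-0.9,0,0,0, 0,0,-0.9,0,0,0]' | sed -n '2p;4p'
python3 -m crank '[0.2,-0.4,-0.2,0,0,0, 0.5,-0.8,-0.3,0,0,0, 0.9,-1,-0.3,0,0,0, 0.9,-1,-0.3,0,0,0]' >/dev/null
python3 -m crank '[0.4,-0.4,0,0,0,0, 0.9,-0.6,0,0,0,0, 0.9,-0.6,0,0,0,0, 0.9,-0.6,0,0,0,0]' >/dev/null
python3 - <<'E'
from h import *
print(status.get_obs()["time_s"])
u=np.array([.284,.959])
for n in("scene","top"):
    s=vision.snapshot(n); p=cloud(s); cv2.imwrite(f'pics/{n}7.png',s['color'][130:230,200:350].repeat(5,0).repeat(5,1))
    print(n,rect(p,66,82,(656,-67),62),rect(p,50,82,(656,-67),64),pca(p,66,82,(656,-67),62))
E
```

```text
ee_pos: [656.7, -66.6, 52.5]
contact_force: [0.2, 0.6, -0.3]
grip_width: 0.95
grip_force: 0.0
ee_pos: [661.2, -67.6, 150.1]
contact_force: [1.0, -0.0, 0.7]
26.05
scene [659.5 -67.3 116.4  62.8  73.  457.   71.2] [656.9 -67.7 120.9  67.7  73.2 764.   67.2] [658.9 -69.3  70.8  71.7]
top [656.6 -64.4 117.9  64.2  73.7 707.   70.3] [657.2 -64.5 119.4  65.3  73.1 932.   68.1] [655.5 -65.2  71.   73.6]
```

View pics/scene7.png

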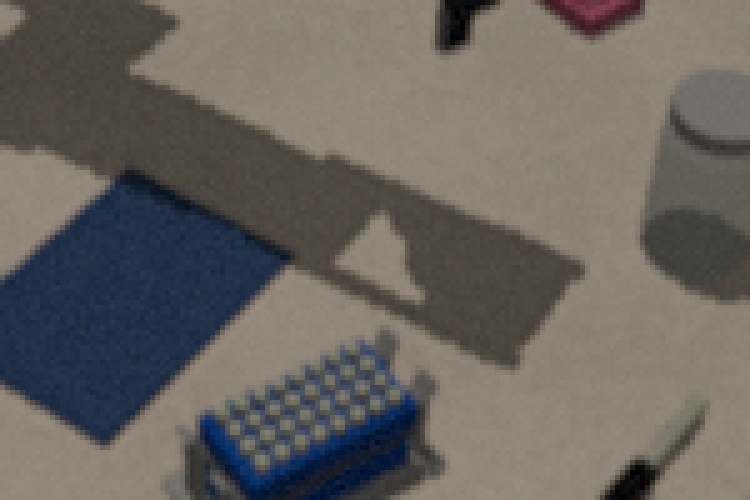

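The upper rack is seated between the posts at about (310,420) in the crop, within about 2 mm of the sheet and in line with it. Handing in.

```bash
python3 -c "
from workcell import job
print(job.sign_off())"
```

```text
the job is handed in; nothing more can be done
None
```

The job is handed in at about 26 s of the 72 s allowed, but no verdict came back: the sheet was laid flat on the pad, then set on the lower rack. The upper rack is upright on top of it, within about 2 mm of in line by the cameras. The robot is clear, and I never touched the small rack, jar or reagent bottle.

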